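# Clear the stacked pots off the chapati board

### The job

The rolling board is needed for chapatis, so take apart the stack of four lidded pots standing on it, one at a time from the top down, and set each one upright and flat inside the rim of the saucer that has its own shape (hexagonal, round, square, oblong). Set each down gently rather than dropping it, never let one topple, leave the swing-top jar where it stands, and let go of everything at the end.

Things in the scene. Friction and masses are not known exactly. Their poses are not given: they have to be found in the camera images.
- hex_pot: Small dark-wood hexagonal pepper pot, 34 mm across flats (39 mm across corners), 42 mm high, about 0.09 kg, top of the stack. Loose, upright, flat lid on top (all one closed piece). Origin: centre of its underside; z up. One pair of flats faces its +y and -y, corners on its x axis.
- round_tin: Round steel spice tin, 44 mm diameter, 44 mm high, about 0.17 kg, second from the top; the hexagonal pot stands on it. Loose, upright, flat lid on top (all one closed piece). Origin: centre of its underside; z up. 
- square_pot: Square white ceramic salt pot, 54 x 54 mm, 44 mm high, about 0.24 kg, third from the top; the round tin stands on it. Loose, upright, flat lid on top (all one closed piece). Origin: centre of its underside; z up. Sides parallel to its x and y.
- oblong_box: Oblong light-wood tea box, 110 mm (its x) by 62 mm (its y), 46 mm high, about 0.34 kg, bottom of the stack, standing on the rolling board. Loose, upright, flat lid on top (all one closed piece). Origin: centre of its underside; z up. 
- hex_saucer: Fixed terracotta saucer, floor 5 mm above the counter, rim 4 mm thick reaching 12 mm. Origin: centre of its underside on the counter; z up. Hexagonal recess 52 mm across flats (60 mm outside), one pair of flats facing its +y and -y.
- round_saucer: Fixed terracotta saucer, floor 5 mm above the counter, rim 4 mm thick reaching 12 mm. Origin: centre of its underside on the counter; z up. Round recess 62 mm in diameter (70 mm outside).
- square_saucer: Fixed terracotta saucer, floor 5 mm above the counter, rim 4 mm thick reaching 12 mm. Origin: centre of its underside on the counter; z up. Square recess 72 x 72 mm (80 mm outside), sides parallel to its x and y.
- oblong_saucer: Fixed terracotta saucer, floor 5 mm above the counter, rim 4 mm thick reaching 12 mm. Origin: centre of its underside on the counter; z up. Oblong recess 128 mm (its x) by 80 mm (its y) (136 x 88 mm outside).
- board: Fixed round mango-wood rolling board, 200 mm diameter, top 22 mm above the counter, carrying the stack. Origin: centre of its underside on the counter.
- jar: Loose glass jar with white swing-top lid, 90 mm diameter, 150 mm high, standing on the counter among the saucers; to be left alone. Origin: centre of its underside.

How it is judged:
By the outcome, as a careful person would: the job done as asked, in the order asked, and still so for the second after the job is handed in, with the robot touching nothing.
It also fails if it takes over 112 s, if anything falls off the work surface, if the arm or the gripper's body presses on something with over 40 N, if the wrist force passes 120 N, or if a joint passes its speed limit or range.

### The arm

A 6-joint arm with a two-finger parallel gripper is mounted at the origin on the work surface. World frame = base frame: x ahead of the robot, y to its left, z up, the work surface at z = 0. Lengths are in mm, angles in rad, forces in N, time in s.
With the tool pointing down it reaches from about 325 to 875 mm from the base axis. Payload 4.4 kg.
Tool frame: the origin (TCP) lies on the centre line of the jaws, within the pads' length; the fingertips stand ahead of it and the grasp point (between the pads) lies 6 mm ahead of it (ctrl.tcp_to_tips is the z of the fingertips in the tool frame, in mm); z points along the fingers, y is the direction in which the jaws open and shut (so a half turn about z gives the same grasp; the last joint's range is limited). The gripper opens to 85 mm and grips with 20 to 120 N. Pads are 22 mm wide; open, the fingers measure 114 mm over their backs; the gripper's body (76 mm by 85 mm) begins 54 mm behind the grasp point. The pads swing forward as they close: fully open they stand 13 mm farther back than shut.
Start: joints at [0.972, 0.207, 1.542, -0, 1.393, -0.15], TCP at [249.493, 518.055, 256.282] pointing down, gripper open.
Joint ranges: [-2.73, 2.73], [-0.86, 2.22], [0.23, 2.46], [-1.11, 4.25], [0.08, 2.63], [-2.82, 2.82]. Speed limits (rad/s): [2.79, 2.79, 3.14, 3.14, 3.14, 3.14].

### API

Orientations are given as a 3x3 rotation matrix whose columns are the frame's x, y, z axes.
In Python, from plant import ctrl, sensors, optics gives the robot as it stands. Calls block until the motion is done:
- ctrl.move_ptp(position, orientation): joint-space move of the TCP to a pose.
- ctrl.move_l(position, rot=None, vel=150, threshold=None): straight line of the TCP; rot=None keeps the orientation; vel is the mean speed in mm/s. With threshold (N) it stops when the force on the tool has changed by that much, and returns True; else False.
- ctrl.set_joints(angles): joint-space move.
- ctrl.gripper_to(opening, force=None): finger opening in mm; force is the grip in N (None keeps the last); returns when the fingers have stopped.
- ctrl.hold(seconds).
- ctrl.solve_ik(position, orientation): joint angles nearest the present ones, or None.
- sensors.read_state(): the state.
- optics.grab_frame(name): name is "scene" or "top" or "wrist"; returns (picture, depth): 420x560x3 uint8, red, green, blue; 420x560 float32, mm along the optical axis (not along the pixel's ray), 0 where there is no reading.
- optics.camera_params(name): a dict with "mtx" (3x3 intrinsics, pixels), "R" (3x3) and "t" (3): a world point X has camera coordinates R X + t; the wrist camera has in their place "T_tool_cam" (4x4, takes a point from camera to tool coordinates, whose origin is the TCP and whose axes are the flange's). Camera axes: x right, y down, z forward; pixel columns grow to the right and rows downward; lengths in mm; the calibration is good to about 2 mm. A picture is of the moment at which its call begins: read the wrist's pose just before it. camera_params takes no time and is no camera call.
A pose or a line that the arm cannot do raises ctrl.MotionError and nothing moves.
- ctrl.finish_job(): hands the job in, once; it reports no verdict.
The state is a dict: "t": time; "q": joint angles; "qvel": joint speeds; "tau": joint torques, N m; "eef_pos": TCP position; "eef_rot": TCP orientation; "force": force on the tool from outside, world axes, zero at the start; "wrist_torque": the same for the moment, N m; "grip_width": finger opening in mm.
Only numpy, scipy, OpenCV 4.12 (cv2) and the standard library are available. Lean on these libraries where they do the work, as an engineer would, in place of code of your own. Each camera call takes 0.05 s, during which the arm holds its last target.

## Working session

There is one attempt and no reset: what is moved stays moved. The work goes in short steps, each a Python script; the robot and the scene stay as the last script left them, time stands still between calls to the robot, and variables do not carry over. Pictures are saved under pics/ and viewed, and the job is handed in when it is done.

```bash
ls; mkdir -p pics
python3 - <<'E'
from plant import ctrl, sensors, optics
import cv2, numpy as np
for n in ("scene","top","wrist"):
    im,d=optics.grab_frame(n); cv2.imwrite(f"pics/{n}0.png",im[:,:,::-1]); np.save(f"pics/{n}0.npy",d)
    p=optics.camera_params(n); print(n,{k:np.round(v,3).tolist() for k,v in p.items()})
s=sensors.read_state(); print(s, ctrl.tcp_to_tips)
E
```

```text
pics
scene {'mtx': [[530.311, 0.0, 278.271], [0.0, 530.311, 209.218], [0.0, 0.0, 1.0]], 'R': [[-0.884, 0.468, 0.008], [0.274, 0.531, -0.802], [-0.38, -0.706, -0.598]], 't': [440.761, -42.136, 1519.288]}
top {'mtx': [[434.277, 0.0, 280.88], [0.0, 434.277, 203.341], [0.0, 0.0, 1.0]], 'R': [[0.009, -1.0, -0.004], [-0.996, -0.009, -0.084], [0.084, 0.004, -0.996]], 't': [-9.646, 519.645, 1296.564]}
wrist {'mtx': [[302.725, 0.0, 275.14], [0.0, 302.725, 202.655], [0.0, 0.0, 1.0]], 'T_tool_cam': [[-0.0, -0.95, -0.313, 79.262], [1.0, -0.0, 0.001, -0.437], [-0.001, -0.313, 0.95, -118.448], [0.0, 0.0, 0.0, 1.0]]}
{'t': 0.15, 'q': array([ 9.71477517e-01,  2.07271080e-01,  1.54262680e+00,  1.95234646e-05,
        1.39352344e+00, -1.50485368e-01]), 'qvel': array([ 0.00018971, -0.00187783, -0.00402718, -0.00100039, -0.000352  ,
       -0.00056481]), 'tau': array([ 8.14680989e-04, -3.83512509e+01, -2.92038292e+01, -3.60902159e-04,
        6.55962678e-03, -1.82184124e-06]), 'eef_pos': array([249.18613055, 517.59237793, 255.36541319]), 'eef_rot': array([[-9.00952247e-01,  4.33916987e-01, -1.04738516e-03],
       [ 4.33918152e-01,  9.00951048e-01, -1.49912997e-03],
       [ 2.93144800e-04, -1.80512395e-03, -9.99998328e-01]]), 'force': array([ 0.03883629, -0.027058  ,  0.49988473]), 'wrist_torque': array([ 0.06350396, -0.01375078,  0.03675804]), 'grip_width': 85.71122485957765} 25.0
```

View pics/scene0.png

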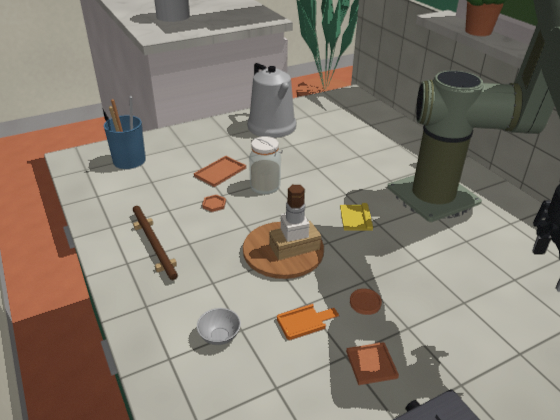

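View pics/top0.png

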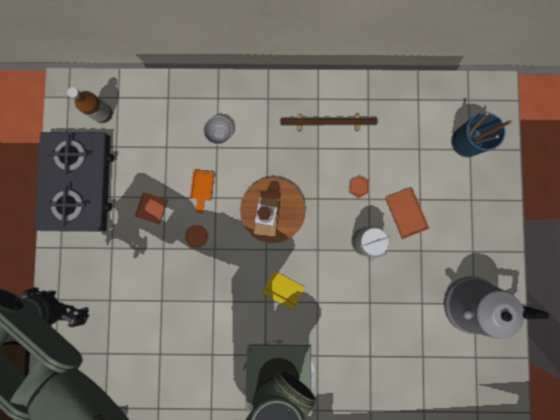

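View pics/wrist0.png

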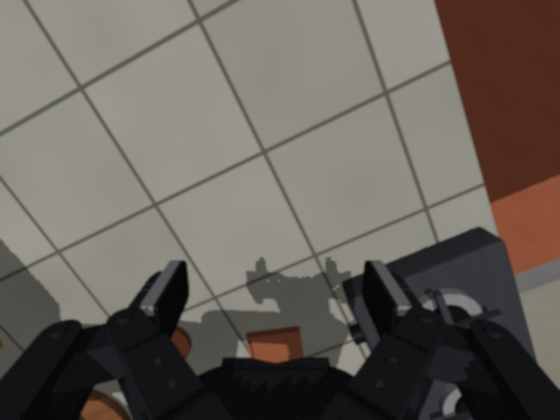

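The top view has the stack and board at about (268,210), square saucer (151,208), round saucer (196,236), hex saucer (359,186), oblong saucer (407,212) and jar (372,242). The oblong saucer lies beside the jar. I'll enlarge those areas.

Run:
```python
import cv2, numpy as np
im=cv2.imread("pics/top0.png")
a=cv2.resize(im[170:270,120:220],None,fx=4,fy=4,interpolation=cv2.INTER_CUBIC)
b=cv2.resize(im[170:270,340:440],None,fx=4,fy=4,interpolation=cv2.INTER_CUBIC)
cv2.imwrite("pics/c1.png",np.hstack([a,b]))
c=cv2.resize(im[170:250,230:315],None,fx=7,fy=7,interpolation=cv2.INTER_CUBIC)
cv2.imwrite("pics/c2.png",c)
s=cv2.imread("pics/scene0.png")
cv2.imwrite("pics/c3.png",cv2.resize(s[175:285,235:335],None,fx=5,fy=5,interpolation=cv2.INTER_CUBIC))
```

```text
(no output)
```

View pics/c1.png

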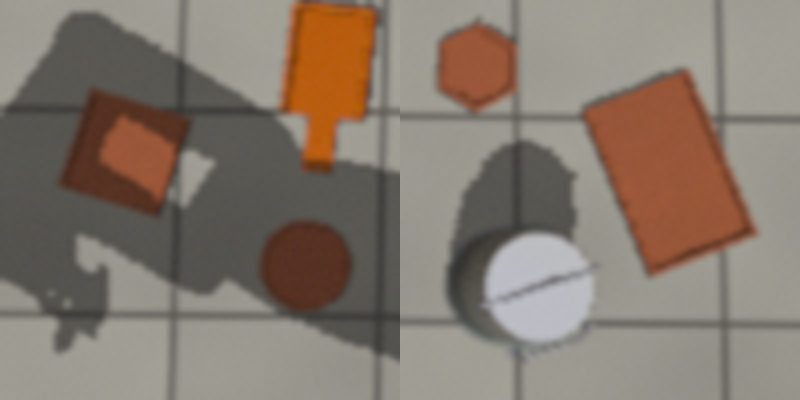

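View pics/c2.png

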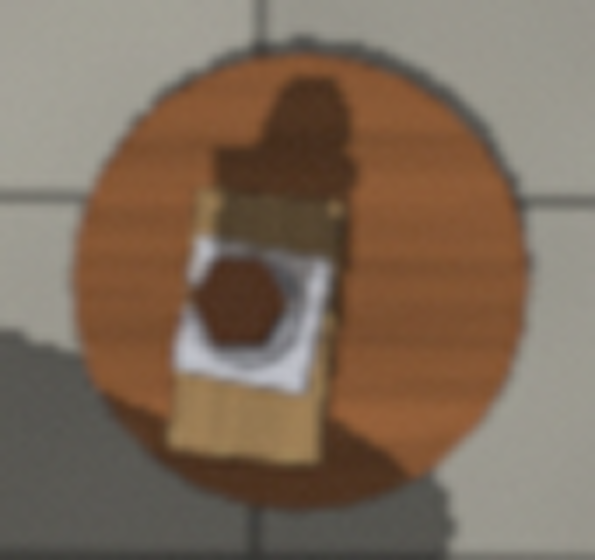

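View pics/c3.png

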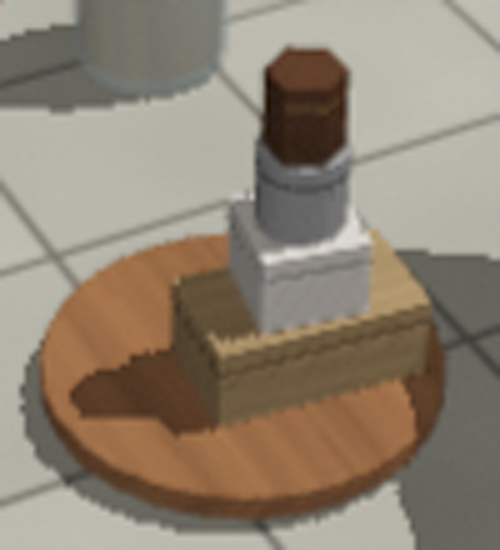

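```bash
cat > h.py <<'E'
import numpy as np, cv2
from plant import ctrl, sensors, optics
def cam(name,state=None):
    p=optics.camera_params(name)
    if name!="wrist": 
        R=p["R"];t=p["t"]; return p["mtx"],R.T,-R.T@t
    T=p["T_tool_cam"]; R=state["eef_rot"];e=state["eef_pos"]
    return p["mtx"],R@T[:3,:3],R@T[:3,3]+e
def toplane(px,z,c):
    K,Rwc,o=c
    px=np.asarray(px,float).reshape(-1,2)
    d=np.c_[px,np.ones(len(px))]@np.linalg.inv(K).T@Rwc.T
    return o+d*((z-o[2])/d[:,2])[:,None]
def project(X,c):
    K,Rwc,o=c; q=(np.asarray(X,float)-o)@Rwc@K.T; return q[:,:2]/q[:,2:]
def cloud(d,c):
    K,Rwc,o=c; v,u=np.mgrid[:d.shape[0],:d.shape[1]]
    q=np.dstack([u,v,np.ones_like(u)])@np.linalg.inv(K).T*d[...,None]
    return q@Rwc.T+o
def rect(P):
    (x,y),(w,h),a=cv2.minAreaRect(np.float32(P[:,:2]))
    if w<h: w,h,a=h,w,a+90
    return np.round([x,y,w,h,(a+90)%180-90],1)
E
python3 - <<'E'
from h import *
im=cv2.imread("pics/top0.png"); c=cam("top"); d=np.load("pics/top0.npy")
hsv=cv2.cvtColor(im,cv2.COLOR_BGR2HSV)
m=((hsv[...,0]<12)|(hsv[...,0]>172))&(hsv[...,1]>110); m=m.astype(np.uint8)
for n,(x,y,w) in dict(sq=(151,208,22),rd=(196,236,16),hexs=(359,186,14),ob=(407,212,32)).items():
    k=np.zeros_like(m);k[y-w:y+w,x-w:x+w]=m[y-w:y+w,x-w:x+w]
    C=max(cv2.findContours(k,0,cv2.CHAIN_APPROX_NONE)[0],key=cv2.contourArea)
    P=toplane(C.reshape(-1,2),12,c); print(n,rect(P),[np.round(v,1) for v in cv2.minEnclosingCircle(np.float32(P[:,:2]))], np.round(cv2.approxPolyDP(np.float32(P[:,:2]),10,True).reshape(-1,2)).tolist())
W=cloud(d,c); 
print("table z",np.median(W[100:140,250:270,2]), np.median(W[150:180,330:345,2]))
near=np.hypot(W[...,0]-W[210,268,0],W[...,1]-W[210,268,1])<130
for lo,hi in ((15,30),(60,76),(105,120),(148,164),(188,210)):
    P=W[near&(W[...,2]>lo)&(W[...,2]<hi)]
    if len(P): print(lo,len(P),np.median(P[:,2]),rect(P),P[:,:2].mean(0))
J=W[(abs(W[...,2]-150)<10)]; J=J[(J[:,1]<-150)]; print("jar",rect(J),J[:,2].max())
ob=W[205:300,270:310]
E
```

```text
sq [504.  392.3  79.   76.3  73.5] [array([504.4, 393.7]), np.float64(52.2)] [[549.0, 418.0], [481.0, 440.0], [460.0, 366.0], [528.0, 347.0]]
rd [417.3 252.2  63.9  60.9   1.3] [array([418.2, 252.6]), np.float64(33.3)] [[449.0, 265.0], [406.0, 282.0], [385.0, 251.0], [401.0, 224.0], [431.0, 222.0]]
hexs [ 5.745e+02 -2.442e+02  6.490e+01  5.520e+01 -3.000e-01] [array([ 574.4, -244.2]), np.float64(32.6)] [[607.0, -244.0], [591.0, -217.0], [557.0, -217.0], [542.0, -241.0], [558.0, -272.0], [592.0, -272.0]]
ob [ 495.3 -389.6  134.    87.3   21.5] [array([ 495.9, -389.8]), np.float64(76.9)] [[571.0, -403.0], [540.0, -326.0], [421.0, -374.0], [452.0, -453.0]]
table z -0.2357728349476247 0.10072961466721608
15 2527 21.881669419845366 [5.002e+02 2.170e+01 1.955e+02 1.948e+02 2.000e-01] [505.09158687  15.63545486]
60 420 67.4813491131963 [478.1  38.5 110.   62.2  -5.4] [473.95769759  36.93150021]
105 149 111.92997188790014 [479.9  38.6  54.1  53.6 -10. ] [476.63560908  34.60114774]
148 56 155.57413059060025 [480.4  38.6  41.1  40.8   1.1] [474.52380701  33.87488673]
188 146 197.61898335724743 [479.1  40.8  36.8  31.9  89.5] [479.21341622  40.75026181]
jar [ 420.4 -554.9  509.4  468.8  -45.4] 159.86527724777352
```

Hexagonal pot, near (479,41), has its corners along world y, so its flats face ±x. I'll hover over it and use the wrist camera for a closer measurement.

```bash
cat >> h.py <<'E'
def Rz(deg):
    a=np.radians(deg); c,s=np.cos(a),np.sin(a)
    return np.array([[-s,c,0],[c,s,0],[0,0,-1.]])
def shot(tag):
    s=sensors.read_state(); im,d=optics.grab_frame("wrist")
    cv2.imwrite(f"pics/{tag}.png",im[:,:,::-1]); np.save(f"pics/{tag}.npy",d)
    c=cam("wrist",s); np.savez(f"pics/{tag}c.npz",K=c[0],R=c[1],o=c[2]); return im,d,c
def layer(d,c,z,xy,r=100,tol=6):
    W=cloud(d,c); P=W[(d>0)&(abs(W[...,2]-z)<tol)&(np.hypot(W[...,0]-xy[0],W[...,1]-xy[1])<r)]
    return P
E
python3 - <<'E'
from h import *
ctrl.move_ptp([480,40,335],Rz(0))
im,d,c=shot("w1")
for z in (68,112,156,198):
    P=layer(d,c,z,(480,40),80); print(z,len(P),len(P) and (np.median(P[:,2]),rect(P),P[:,:2].mean(0)))
s=sensors.read_state();print(s["t"],s["q"],s["eef_pos"])
print(toplane([(372,242)],150,cam("top")))
E
```

```text
68 1995 (np.float64(68.64054953864928), array([478.9,  38.4, 110. ,  62.4,  -5.4]), array([475.77076661,  43.21773628]))
112 666 (np.float64(112.53783261166558), array([480.9,  39. ,  54.1,  54. ,  79.7]), array([480.21557109,  53.46121494]))
156 272 (np.float64(156.628988073889), array([ 4.807e+02,  4.750e+01,  4.280e+01,  2.860e+01, -2.000e-01]), array([480.73910497,  53.25476123]))
198 1300 (np.float64(198.57676941917134), array([480.7,  41. ,  38.4,  33.8, -89.3]), array([480.7502854 ,  41.76226197]))
2.1417 [-9.52262790e-02 -4.85056364e-02  1.65401111e+00  2.76033586e-04
  1.53650072e+00 -9.68675064e-02] [479.90876996  40.83439312 334.78434618]
[[ 405.60459694 -254.19926126  150.        ]]
```

View pics/w1.png

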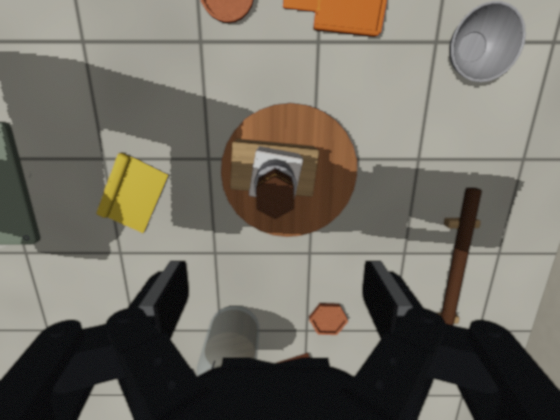

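Both cameras agree on the layer centres to 2 mm. Before descending, I'll check the fingertip length at the working opening.

Run:
```python
from h import *
def tips(d,c):
    s=sensors.read_state(); W=cloud(d,c); L=(W-s["eef_pos"])@s["eef_rot"]
    for sg in (1,-1):
        M=(d>0)&(L[...,1]*sg>5)&(L[...,1]*sg<75)&(abs(L[...,0])<25)&(L[...,2]<60)
        p=L[M]; print(len(p),np.round(np.percentile(p[:,2],[50,95,99,100]),1) if len(p) else '', np.round(p[p[:,2]>p[:,2].max()-6].mean(0),1))
print(ctrl.tcp_to_tips); tips(np.load("pics/w1.npy"),[np.load("pics/w1c.npz")[k] for k in("K","R","o")])
ctrl.gripper_to(52,30)
im,d,c=shot("w2"); tips(d,c); print(ctrl.tcp_to_tips,sensors.read_state()["grip_width"],sensors.read_state()["t"])
```

```text
25.0
22345 [-52.8  -9.5   4.5  11.5] [ 1.2 44.5  7.9]
21574 [-52.1  -9.1   4.6  11.4] [  1.1 -42.1   7.8]
21875 [-51.7  -6.1  12.2  21.8] [ 2.  28.1 18. ]
21285 [-51.3  -5.7  12.1  21.3] [  2.3 -25.7  17.6]
25.0 52.397776622803505 2.625
```

```bash
cat >> h.py <<'E'
def st(tag):
    s=sensors.read_state(); print(tag,"t%.2f"%s["t"],np.round(s["eef_pos"],1),"F",np.round(s["force"],1),"w%.1f"%s["grip_width"])
def pick(x,y,z,psi,width,force,lift):
    ctrl.move_l([x,y,z],Rz(psi),vel=90); st("at")
    ctrl.gripper_to(width,force); st("grip")
    ctrl.move_l([x,y,z+15],vel=50); st("up15"); ctrl.move_l([x,y,lift],vel=180); st("lift")
def place(x,y,zc,psi,zh,openw):
    ctrl.move_ptp([x,y,zh],Rz(psi)); ctrl.hold(0.2)
    ctrl.move_l([x,y,zc+8],vel=120); ctrl.hold(0.2); st("near")
    r=ctrl.move_l([x,y,zc-3],vel=15,threshold=4); st("contact %s"%r)
    ctrl.gripper_to(openw); st("open")
    ctrl.move_l([x,y,zh],vel=180)
E
python3 - <<'E'
from h import *
im=cv2.imread("pics/w1.png"); z=np.load("pics/w1c.npz"); c=(z["K"],z["R"],z["o"])
hsv=cv2.cvtColor(im,cv2.COLOR_BGR2HSV)
m=(((hsv[...,0]<12)|(hsv[...,0]>172))&(hsv[...,1]>110)).astype(np.uint8)
k=np.zeros_like(m);k[295:340,300:355]=m[295:340,300:355]
C=max(cv2.findContours(k,0,cv2.CHAIN_APPROX_NONE)[0],key=cv2.contourArea)
P=toplane(C.reshape(-1,2),12,c);print(rect(P))
pick(480.7,41,191.5,0.7,30,30,300)
E
```

```text
[ 5.741e+02 -2.394e+02  6.390e+01  6.130e+01  1.000e-01]
at t4.37 [481.2  41.  192.2] F [-0.2 -0.4 -0.2] w51.9
grip t4.66 [481.   41.  192.1] F [-0.6  0.4  2.7] w33.5
up15 t5.11 [480.9  41.  206.9] F [-0.4 -0.9 -1.1] w33.6
lift t5.78 [480.   41.1 298.8] F [-0.3 -0.2 -1.9] w33.2
```

Run:
```python
from h import *
place(574.3,-243,40.5,-30,200,60)
im,d,c=shot("w3"); im,d=optics.grab_frame("top"); cv2.imwrite("pics/t3.png",cv2.resize(im[150:270,220:440,::-1],None,fx=3.5,fy=3.5))
P=layer(d,cam("top"),47,(574,-243),40); print(rect(P),np.median(P[:,2]))
```

```text
near t8.79 [ 574.8 -243.3   49.3] F [-0.4 -0.8 -0.2] w33.5
contact True t9.32 [ 574.2 -242.9   41.1] F [-0.1  0.3  4.4] w33.1
open t9.70 [ 572.9 -242.2   39.6] F [ 0.3 -0.5  0.5] w60.0
[0. 0. 0. 0. 0.] nan
  return _methods._mean(a, axis=axis, dtype=dtype,
  ret = ret.dtype.type(ret / rcount)
```

View pics/t3.png

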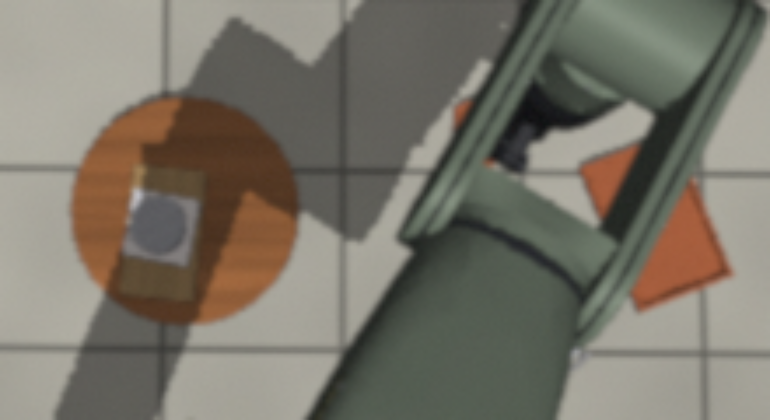

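View pics/w3.png

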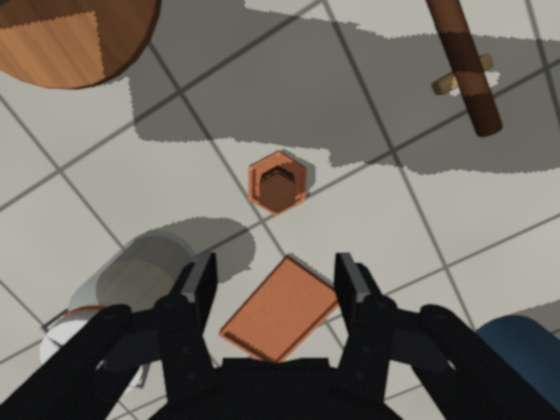

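The hexagonal pot stands upright in its saucer, seen at about (277,185) in the wrist picture. Next is the tin.

Run:
```python
from h import *
im,d=optics.grab_frame("top"); W=cloud(d,cam("top")); 
# forearm top heights near jar in xy
P=W[(np.hypot(W[...,0]-405,W[...,1]+254)<150)&(W[...,2]>170)]
for r in range(300,700,40):
    q=P[abs(np.hypot(P[:,0],P[:,1])-r)<20]
    if len(q)>5: print(r,np.round(np.percentile(q[:,2],[5,50,95])))
print(sensors.read_state()["q"])
ctrl.move_ptp([480,40,300],Rz(0)); ctrl.hold(.2)
im,d,c=shot("w4"); cv2.imwrite
for z in (68,112,156):
    P=layer(d,c,z,(480,40),80); print(z,len(P),np.median(P[:,2]),rect(P),np.round(cv2.minEnclosingCircle(np.float32(P[:,:2]))[0],1))
print(sensors.read_state()["t"])
```

```text
340 [633. 643. 648.]
380 [617. 628. 640.]
420 [593. 607. 619.]
460 [553. 577. 595.]
500 [539. 564. 571.]
540 [283. 549. 559.]
580 [279. 498. 545.]
620 [516. 527. 538.]
[-5.38954640e-01  3.59031998e-01  1.47234073e+00  2.24401514e-05
  1.31642796e+00 -1.53837041e-02]
68 2367 68.64020322582934 [478.9  38.8 110.3  61.9  -5.3] [479.   38.9]
112 822 112.46194436146348 [480.9  39.1  54.2  53.6 -10.6] [480.7  39.2]
156 1796 156.68922410367 [480.5  39.9  43.6  42.5 -88.6] [480.6  39.9]
12.3417
```

View pics/w4.png

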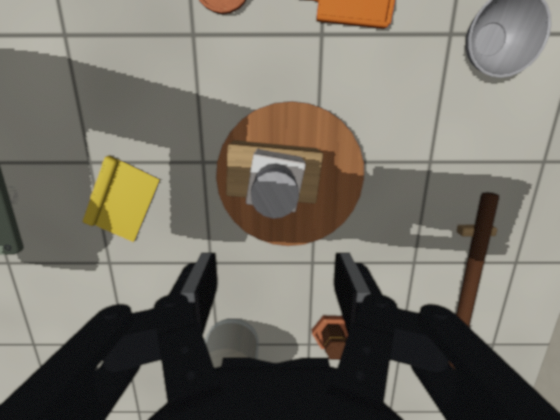

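The tin is clear at (275,190) and the forearm passes well above the jar. I'll move the tin to the round saucer.

Run:
```python
from h import *
ctrl.gripper_to(66)
pick(480.6,39.9,147,0,38,35,260)
place(417.5,252.3,39.5,50,180,66)
im,d,c=shot("w5")
for z,w in((12,50),(49,40)):
    P=layer(d,c,z,(417.5,252.3),w,4); print(z,len(P),rect(P),np.median(P[:,2]))
```

```text
at t14.43 [481.1  39.9 147.6] F [-0.3 -0.8 -0.9] w65.9
grip t14.75 [481.   39.9 147.6] F [-0.1  0.7  2.4] w43.0
up15 t15.20 [480.8  39.9 162.3] F [ 0.4  0.2 -1.7] w43.5
lift t15.89 [479.8  40.  258.8] F [-0.5  0.9 -1.6] w43.3
near t18.48 [418.1 252.5  48.2] F [-0.5 -0.1 -1.6] w42.9
contact True t19.00 [417.5 252.3  40.6] F [-0.4 -0.3  4.4] w43.2
open t19.35 [416.3 251.8  39.6] F [-0.1 -1.   0.2] w65.9
12 767 [416.6 257.8  68.9  61.9  39.2] 12.426931824667236
49 1936 [417.8 252.5  43.1  42.9  28.9] 49.702194730249445
```

View pics/w5.png

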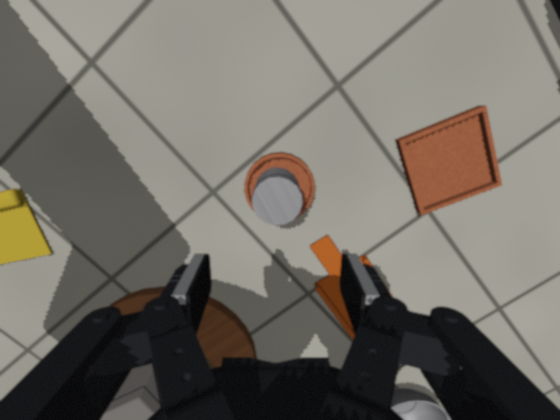

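The tin sits flat in the round saucer at (277,197), top at 49.7 mm. The square saucer is fully visible here, so I'll measure it from this view. Then I'll look at the square pot.

Run:
```python
from h import *
z=np.load("pics/w5c.npz"); c=(z["K"],z["R"],z["o"]); d=np.load("pics/w5.npy")
P=layer(d,c,13,(504,393),65,2.5); print(rect(P))
im=cv2.imread("pics/w5.png");hsv=cv2.cvtColor(im,cv2.COLOR_BGR2HSV)
m=(((hsv[...,0]<12)|(hsv[...,0]>172))&(hsv[...,1]>110)).astype(np.uint8); k=np.zeros_like(m);k[95:225,385:510]=m[95:225,385:510]
C=max(cv2.findContours(k,0,cv2.CHAIN_APPROX_NONE)[0],key=cv2.contourArea)
print(rect(toplane(C.reshape(-1,2),12,c)))
ctrl.move_ptp([480,40,260],Rz(-10)); ctrl.gripper_to(76); ctrl.hold(.2)
im,d,c=shot("w6")
for z in (68,112):
    P=layer(d,c,z,(480,40),80); print(z,len(P),np.median(P[:,2]),rect(P))
print(sensors.read_state()["t"])
```

```text
[504.4 396.   81.3  80.9  73. ]
[502.9 395.   82.4  81.7  73.5]
68 2879 68.64744333661866 [478.8  38.4 110.3  62.5  -5.3]
112 3310 112.65732733221748 [480.9  38.8  54.3  53.9  79.4]
21.775
```

View pics/w6.png

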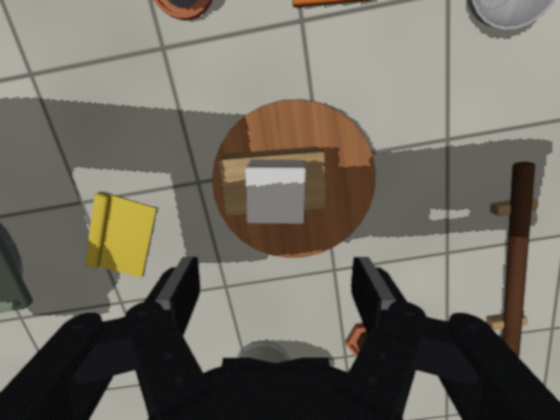

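Run:
```python
from h import *
pick(480.8,38.9,102.5,-10.6,48,40,220)
place(504,394.3,39.5,73,180,78)
im,d,c=shot("w7")
for z,w,t in((12.7,70,2),(49,40,4)):
    P=layer(d,c,z,(504,394),w,t); print(z,len(P),rect(P),np.median(P[:,2]))
```

```text
at t23.68 [481.3  38.9 103.1] F [ 1.3 -0.   1.1] w76.1
grip t24.00 [481.1  38.9 103. ] F [ 0.4 -1.5  2.2] w53.6
up15 t24.45 [480.9  38.9 117.8] F [-0.6 -0.6 -2.9] w53.4
lift t25.17 [479.9  39.  218.8] F [-0.3 -0.5 -2.9] w53.5
near t28.17 [504.6 394.6  48.5] F [-0.1 -0.1 -1.7] w53.3
contact True t28.73 [504.  394.3  39.1] F [0.4 0.2 4.5] w53.3
open t29.10 [502.2 393.3  37. ] F [ 1.6 -0.7  0.4] w77.9
12.7 1113 [504.  396.1  80.2  80.   73. ] 12.757706453038224
49 3711 [504.5 393.9  54.1  53.9  72.9] 48.75294903769557
```

View pics/w7.png

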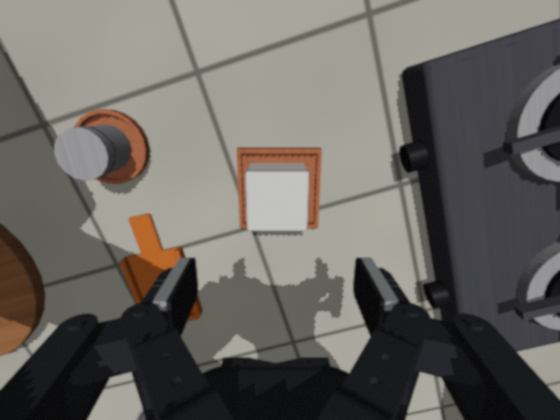

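The square pot sits flat and aligned in its saucer, seen at (278,198). Now the tea box, after checking the oblong saucer's pose in w3.

Run:
```python
from h import *
z=np.load("pics/w3c.npz"); c=(z["K"],z["R"],z["o"])
im=cv2.imread("pics/w3.png");hsv=cv2.cvtColor(im,cv2.COLOR_BGR2HSV)
m=(((hsv[...,0]<12)|(hsv[...,0]>172))&(hsv[...,1]>110)).astype(np.uint8); k=np.zeros_like(m);k[245:365,210:345]=m[245:365,210:345]
C=max(cv2.findContours(k,0,cv2.CHAIN_APPROX_NONE)[0],key=cv2.contourArea)
print(rect(toplane(C.reshape(-1,2),12,c)))
ctrl.gripper_to(86)
ctrl.move_ptp([480,39,200],Rz(-95.3)); ctrl.hold(.2)
im,d,c=shot("w8"); P=layer(d,c,68,(480,40),80); print(np.median(P[:,2]),rect(P)); st("")
im,d=optics.grab_frame("top"); im=im[:,:,::-1]; cv2.imwrite("pics/t8.png",cv2.resize(im[150:270,330:450],None,fx=4.5,fy=4.5))
hsv=cv2.cvtColor(np.ascontiguousarray(im),cv2.COLOR_BGR2HSV)
m=(((hsv[...,0]<12)|(hsv[...,0]>172))&(hsv[...,1]>110)).astype(np.uint8); k=np.zeros_like(m);k[180:245,378:440]=m[180:245,378:440]
C=max(cv2.findContours(k,0,cv2.CHAIN_APPROX_NONE)[0],key=cv2.contourArea); print(rect(toplane(C.reshape(-1,2),12,cam("top"))))
```

```text
[ 495.2 -388.7  142.    91.    22.3]
68.80203320985638 [479.   37.8 109.4  62.1  -5.3]
 t32.58 [480.   39.3 200. ] F [ 0.8 -0.1  0.3] w85.6
[ 495.5 -389.7  133.9   87.2   21.8]
```

View pics/w8.png

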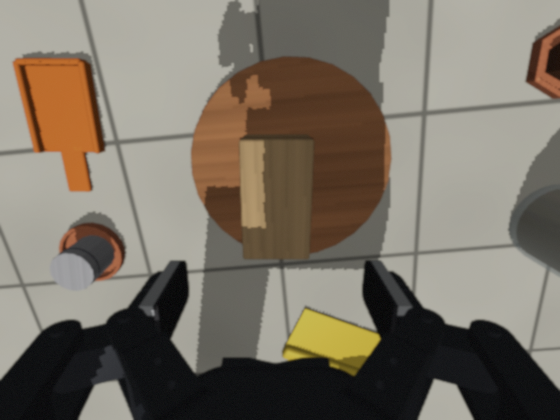

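View pics/t8.png

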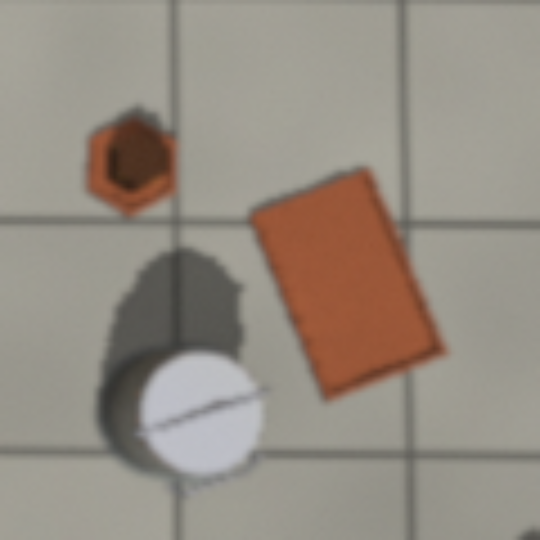

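Run:
```python
from h import *
pick(479,38.5,56,-95.3,56,45,270)
place(495.3,-389.4,39,-68.2,240,85)
im,d,c=shot("w9")
for z,w,t in((12.7,90,2),(51,75,4)):
    P=layer(d,c,z,(495,-389),w,t); print(z,len(P),rect(P),np.median(P[:,2]))
st("")
```

```text
at t34.38 [479.6  38.4  56.6] F [ 0.6  0.2 -0.8] w85.5
grip t34.73 [479.5  38.6  56.6] F [-0.8  0.2  4.3] w61.4
up15 t35.17 [479.   38.5  71.1] F [-0.4 -0.4 -4. ] w61.0
lift t36.43 [478.   38.6 268.5] F [-0.2  0.2 -3.4] w61.3
near t40.17 [ 495.6 -389.7   47.6] F [ 0.2  0.2 -3.6] w61.4
contact True t40.74 [ 495.3 -389.5   38.7] F [ 0.6 -2.4  4.9] w61.2
open t41.11 [ 493.5 -387.6   36.2] F [-0.5  1.1 -0. ] w85.2
12.7 1158 [ 495.1 -390.1  135.8   88.2   21.9] 12.750219970010534
51 6002 [ 494.8 -391.   109.5   62.    21.7] 50.71798986031118
 t42.44 [ 494.6 -388.7  238.1] F [-0.5 -0.  -0.3] w85.2
```

View pics/w9.png

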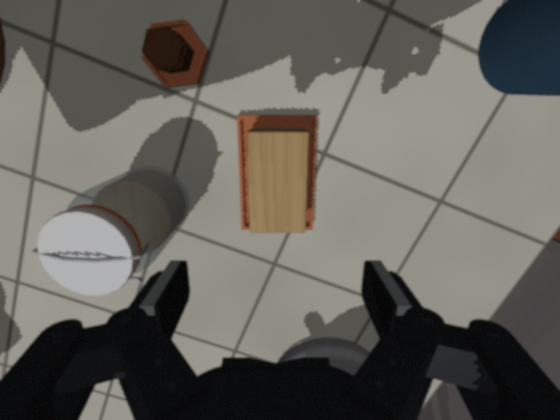

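The box is centred in its saucer at (278,182), and the jar is still standing. I'll retreat to the start pose and make a final check from the fixed cameras.

Run:
```python
from h import *
ctrl.move_ptp([480,0,330],Rz(0))
ctrl.set_joints([0.972,0.207,1.542,0,1.393,-0.15])
im,d=optics.grab_frame("top"); c=cam("top"); s,_=optics.grab_frame("scene")
cv2.imwrite("pics/fs.png",s[:,:,::-1]); cv2.imwrite("pics/ft.png",im[:,:,::-1])
for n,x,y,z in(("hex",574.3,-243,47),("tin",417.5,252.3,49),("sq",504,394.3,49),("box",495.3,-389.4,51),("jar",405,-254,150)):
    P=layer(d,c,z,(x,y),75,6); print(n,rect(P),np.median(P[:,2]),np.ptp(np.percentile(P[:,2],[10,90])))
st("")
```

```text
hex [ 574.8 -242.6   35.9   33.6   -1.5] 47.05739074580924 6.327644452704362
tin [418.3 251.3  41.9  41.3 -89.6] 48.46321259169213 6.448354967802061
sq [504.4 393.   55.6  53.4  72.9] 47.25984880213423 6.20406042112829
box [ 493.7 -389.9  110.    63.7   22. ] 50.24883850744493 6.395995431819848
jar [ 407.  -260.5   71.7   70.9  -42.9] 145.78600219090765 4.348704180085264
 t46.08 [250.2 517.7 256.1] F [0.3 0.  0. ] w84.9
```

View pics/fs.png

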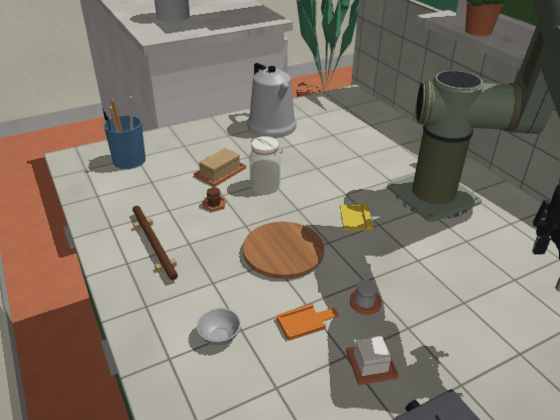

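View pics/ft.png

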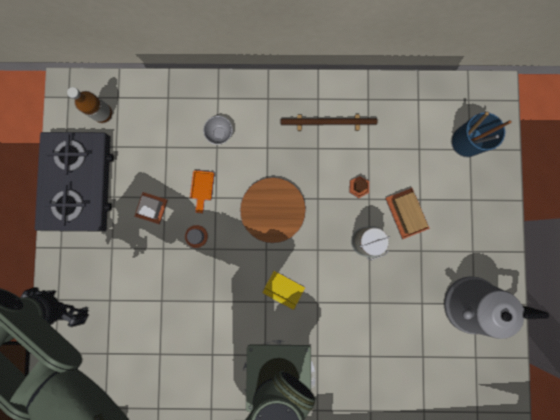

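The board is bare at (273,208) in the top view. All four pots are in their saucers, and the jar is unmoved at (372,242). Handing in.

```bash
python3 -c "
from plant import ctrl
print(ctrl.finish_job())"
```

```text
the job is handed in; nothing more can be done
None
```

I took the stack apart from the top down (hexagonal pot, tin, square pot, tea box), and each one now stands upright in the saucer of its own shape. Each was lowered slowly until it just touched the saucer, at about 4–5 N, and then released. The job was handed in at about 46 s, with the gripper open and the arm back at its start pose.

- **Placement:** The last pictures show the board empty and all four pots inside their rims. The top surfaces measured about 47, 48–50, 47–49 and 50–51 mm, which matches flat seating. Each pot's centre is within about 2–3 mm of its saucer's.
- **Jar:** It is at the same pixel position as before, (372,242) in the top view.
- **Disagreements:** The wrist and top cameras differed by up to about 5 mm on the hexagonal saucer's position and about 3–4 mm on the square saucer's. I used values in between, and the gaps between pots and rims covered the difference. The final depth check gave a 6 mm height spread on each pot. I put this down to side walls being included rather than tilt, and the pictures show no tilt.

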